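# Open the dust port and screw the blow-off elbow round to it

## Task

Get the carving bench ready: first swivel the flat steel cover sideways until the round dust port in the low box is completely uncovered. Then screw the pipe elbow further down its threaded stub (clockwise seen from above) by swinging its outlet arm round, and stop when the outlet points at the middle of the port; do not go well past it and back off, because that spoils the seal. Leave the other things on the bench where they are.

Things in the scene. Friction and masses are not known exactly. Their poses are not given: they have to be found in the camera images.
- stub: Fixed upright pipe: steel flange 100 mm across and 12 high, riser 32 across, threaded at its top (reaching 136 above the table), carrying the elbow. Origin on the pipe axis at table level. The pipe stands upright; its yaw is the direction in which the elbow arm would point with joint elbow at 0.
- elbow (a joint): Turn of the elbow on its thread, rad, range 0 to 5.2; grows as it is screwed on (clockwise seen from above), so the arm points along (yaw of stub - this value). It sinks 8 mm per turn. Stiff: takes about 0.35 N m, i.e. 5 N pushed 75 mm from the axis; stays where it is left, and at 0 it is against a stop.
- elbow_top (a point): Top of the plain metal elbow on the pipe axis, 184 mm above the table at elbow = 0. Axes turn with the elbow: x along the level outlet arm, z up. Upright socket 52 across; arm a pipe 29 thick from the axis to 112 mm out, centre line 21 mm below this point (collars 40 across at 16 to 32 and 36 across at 98 to 112 mm out), then a nozzle 27 thick bent 40 degrees down.
- elbow_mouth (a point): Centre of the mouth of the elbow's outlet nozzle, 142 mm out from the pipe axis and 46 mm below elbow_top; axes as elbow_top. The outlet points along x seen from above.
- dust_box: Fixed plywood box, 200 (x) x 150 (y) x 60 high, with a plain flat plywood top. Origin in the middle of its underside.
- port (a point): Middle of the round dust port, a dark opening 60 mm across flush in the middle of the box top, 61 mm above the table; hidden by the cover at the start. The outlet is to point here, seen from above.
- cover (a joint): Swivel of the flat cover about its one upright pivot screw, rad, 0 (over the port) to 2.0; grows clockwise seen from above. The port is completely clear at about 1.05 and beyond. Takes about 0.2 N m (2 N at the knob); stays where it is left.
- cover_pivot (a point): Pivot screw of the cover, 70 mm from the port's middle towards the box's -x end, about 66 mm above the table. Its x axis points along the cover from pivot to knob.
- cover_knob (a point): Top of the upright steel knob on the cover, 100 mm from the pivot, 18 across, 29 tall above the cover plate; this point is about 95 mm above the table. The cover is a plate 4 thick, 80 wide over the port, its upper face 66 mm above the table.
- bone_slip: Bystander, loose: flat bone slip, 180 x 42 x 6, lying. Origin at its underside. Leave it alone.
- bone_stack: Bystander, loose: stack of five bone slips, 180 x 48 x 30, lying. Origin at its underside. Leave it alone.
- pencil_cup: Bystander, loose: terracotta cup with pencils, 76 across, 115 high with the pencils. Origin at its underside. Leave it alone.
- pliers: Bystander, loose: red-handled pliers, 170 x 75 x 18, lying. Origin at its underside. Leave it alone.
- engraver: Bystander, loose: black engraver handpiece, 165 long, 36 high, lying. Origin at its underside. Leave it alone.
- brush: Bystander, loose: flat dusting brush with a wooden handle, 180 long, lying. Origin at its underside. Leave it alone.
- tea_mug: Bystander, loose: white mug, 76 across, 85 high. Origin at its underside. Leave it alone.
Mind the look-alikes: they are no part of the job. Leave any purple or turquoise look-alike of the stub alone.

How it is judged:
On the way, in this order (a step that is already met when the one before it is completed fails the run):
1. the cover is swivelled off the port (value of joint cover above 1 rad), for 0.2 s.
2. the elbow is screwed round until its outlet points at the port (value of joint cover above 1 rad and x of port in the frame of elbow_top above 0.1 m and y of port in the frame of elbow_top between -0.022 and 0.022 m), for 0.2 s.
At the end, for the whole second after the job is handed in: The cover is at 1.0 rad or more, clear of the port; the line of the elbow's outlet, seen from above, passes within 22 mm of the port's middle (the port is 60 mm across); elbow and cover are at rest (all of step 2 and velocity of joint elbow between -0.05 and 0.05 rad/s and velocity of joint cover between -0.05 and 0.05 rad/s); the robot touches nothing.
It fails at once if the elbow is screwed well past the port (its outlet line passes the port's middle by more than 45 mm) (x of port in the frame of elbow_top above 0 m and y of port in the frame of elbow_top above 0.045 m).
It fails at once if a loose bystander is pushed more than 30 mm from its place (distance of any of bone_slip, bone_stack, pencil_cup, pliers, engraver, brush, tea_mug from where it was at the start of the episode above 0.03 m).
It also fails if it takes over 70 s, if anything falls off the work surface, if the arm or the gripper's body presses on something with over 40 N, if the wrist force passes 120 N, or if a joint passes its speed limit or range.

## Robot

A 7-joint arm with a two-finger parallel gripper is mounted at the origin on the work surface. World frame = base frame: x ahead of the robot, y to its left, z up, the work surface at z = 0. Lengths are in m, angles in rad, forces in N, time in s.
With the tool pointing down it reaches from about 0.425 to 0.925 m from the base axis. Payload 6.8 kg.
Tool frame: the origin (TCP) lies at the very end of the fingers, on their centre line; the grasp point (between the pads) lies 19 mm behind it; z points along the fingers, y is the line along which they close (so a half turn about z gives the same grasp; the last joint's range is limited). The gripper opens to 85 mm and grips with 20 to 120 N. Pads are 22 mm wide; open, the fingers measure 114 mm over their backs; the gripper's body (76 mm by 85 mm) begins 54 mm behind the grasp point. The pads swing forward as they close: fully open they stand 13 mm farther back than shut.
Start: joints at [-1.346, 0.477, 0.022, 1.555, -0.011, 1.109, -0.083], TCP at [0.221, 0.638, 0.231] pointing down, gripper open.
Joint ranges: [-2.96, 2.96], [-0.34, 2.1], [-1.41, 1.46], [0.24, 2.44], [-1.37, 4.51], [0.17, 1.92], [-2.96, 2.96]. Speed limits (rad/s): [2.39, 2.39, 3.14, 3.14, 3.14, 3.14, 3.14].

## Interface

Orientations are given as a rotation vector (axis times angle).
In Python, from bench import monitor, optics, r gives the robot as it stands.
- The arm moves only by the shell command python3 -m crank 'ROWS' [OPENING] [FORCE]. ROWS is JSON, a list of rows, each a list of 2 entries, a list of its own where there are three numbers: the shift along the tool's x, y, z in cm, then the turn, a rotation vector about the tool's x, y, z in rad. A call has 1 to 5 rows; each row shifts and turns the commanded pose from where the row before left it, along the tool's axes as they then stand; what a row does not reach is not made up. A row lasts 1/10 s, in which the tool goes at most 50 mm and 8.59 degrees, less where a joint would pass 70% of its speed; a pose out of reach is approached as far as the arm can. A call is refused whole if a number of a shift passes 5 or a number of a turn 0.15, either way. A call with a gripper value outside its range is refused whole. OPENING is the finger opening in cm, from 0 to 8.54, set as the call begins (- or left out, the last holds). The fingers move at their own pace and stop on an object; FORCE is the grip in N (left out, the last holds). Time passes only in rows, so rows that do not move let the fingers close. It gives the time, the measured TCP pose, the force, the opening and the grip force at its end, in the units of the state.
- monitor.get_obs(): the state, without advancing time (a new reading comes with each control period).
- optics.grab_frame(name): name is "scene" or "top" or "wrist"; returns (picture, depth): 420x560x3 uint8, red, green, blue; 420x560 float32, m along the optical axis (not along the pixel's ray), 0 where there is no reading.
- optics.camera_model(name): a dict with "vertical_fov" (degrees; the focal length in pixels is half the picture's height over the tangent of half this angle, whatever the lens; pixels are square), "cx", "cy" (the principal point, pixels), "R" (3x3) and "t" (3): a world point X has camera coordinates R X + t; the wrist camera has in their place "hand_eye" (4x4, takes a point from camera to tool coordinates, whose origin is the TCP and whose axes are the flange's). Camera axes: x right, y down, z forward; pixel columns grow to the right and rows downward; lengths in m; the calibration is good to about 2 mm. A picture is of the moment at which its call begins: read the wrist's pose just before it. camera_model takes no time and is no camera call.
- r.hand_in(): hands the job in; it is judged then, once.
The state is a dict: "clock": time; "joints": joint angles; "qvel": joint speeds; "tau": joint torques, N m; "tcp_pos": TCP position; "orientation": TCP orientation; "contact_force": force on the tool from outside, world axes, zero at the start; "moment": the same for the moment, N m; "grip_width": finger opening in m; "gripper_force": force on a finger pad.
Only numpy, scipy, OpenCV 4.12 (cv2) and the standard library are available. Lean on these libraries where they do the work, as an engineer would, in place of code of your own. Each camera call takes 0.05 s, during which the arm holds its last target. There are 200 camera calls.

## Working session

There is one attempt and no reset: what is moved stays moved. The work goes in short steps, Python scripts to look and compute and a shell command to move; the robot and the scene stay as the last step left them, time stands still between calls to the robot, and variables do not carry over. Pictures are saved under pics/ and viewed, at most 10 in all, crops included, and the job is handed in when it is done.

```bash
ls; mkdir -p pics; python3 - <<'E'
from bench import monitor, optics, r
import cv2,numpy as np
for n in("scene","top"):
    p,d=optics.grab_frame(n); cv2.imwrite(f"pics/{n}0.png",p[:,:,::-1]); np.savez(f"{n}0.npz",p=p,d=d)
    print(n,optics.camera_model(n))
o=monitor.get_obs(); print(o)
E
```

```text
pics
scene {'vertical_fov': 42.124678912117076, 'cx': 278.1695137910523, 'cy': 209.80345066668764, 'R': array([[-0.52074454,  0.8537052 ,  0.00354403],
       [ 0.66362755,  0.40740517, -0.62739103],
       [-0.53705084, -0.32435853, -0.77869631]]), 't': array([ 0.34817086, -0.2266838 ,  1.88515708])}
top {'vertical_fov': 50.55755612752221, 'cx': 277.137844319232, 'cy': 205.98826639924488, 'R': array([[ 0.01358711, -0.99973269, -0.01870657],
       [-0.99148557, -0.01104725, -0.12974712],
       [ 0.12950578,  0.02031018, -0.99137064]]), 't': array([-0.07890522,  0.53302714,  1.25742763])}
{'clock': 0.1, 'joints': array([-1.34613239,  0.47768499,  0.0223177 ,  1.55634812, -0.01150928,
        1.10928945, -0.08310472]), 'qvel': array([ 0.0024261 , -0.00354144, -0.00072146, -0.00201204,  0.00059239,
       -0.00184331,  0.00016298]), 'tau': array([ 4.80699353e-03, -5.97764325e+01,  1.61404487e+00, -2.81957388e+01,
        1.29383354e-02,  5.06221506e-03, -3.42477483e-05]), 'tcp_pos': array([0.22031323, 0.63747456, 0.23044608]), 'orientation': array([-5.20215884e-01, -3.09804793e+00,  2.50257645e-03]), 'contact_force': array([ 0.55145288, -0.75489773, -0.26239407]), 'moment': array([ 0.05830373, -0.00635084, -0.00730378]), 'gripper_force': 0.0, 'grip_width': 0.08567448042008649}
```

View pics/scene0.png

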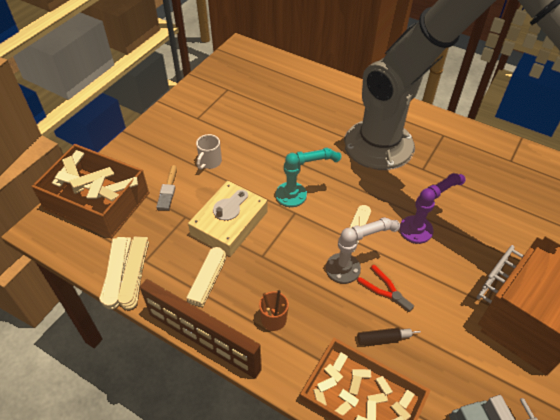

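View pics/top0.png

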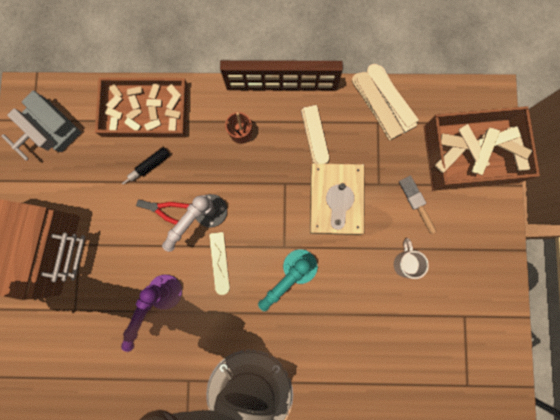

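The scene view shows the metal elbow at (348,238), with its arm pointing to (395,228), and the box with its cover at (230,205). In the top view the elbow axis is near (203,205) and its nozzle near (170,245). The cover's knob is near (341,186) and its pivot near (337,223). I'll zoom in on both.

```bash
cat > h.py <<'E'
import numpy as np,cv2
from bench import monitor,optics,r
from scipy.spatial.transform import Rotation as Ro
def ray(n,u,v):
    m=optics.camera_model(n); f=210/np.tan(np.radians(m['vertical_fov']/2))
    R=np.array(m['R']);t=np.array(m['t'])
    return -R.T@t, R.T@np.array([(u-m['cx'])/f,(v-m['cy'])/f,1])
def onz(n,u,v,z):
    c,d=ray(n,u,v); return c+d*(z-c[2])/d[2]
def cloud(n,d):
    m=optics.camera_model(n); f=210/np.tan(np.radians(m['vertical_fov']/2))
    v,u=np.mgrid[0:420,0:560]; X=np.stack([(u-m['cx'])/f*d,(v-m['cy'])/f*d,d],-1)
    W=(X-np.array(m['t']))@np.array(m['R']); W[d==0]=np.nan; return W
def proj(n,X):
    m=optics.camera_model(n); f=210/np.tan(np.radians(m['vertical_fov']/2))
    c=np.array(m['R'])@X+m['t']; return c[:2]/c[2]*f+[m['cx'],m['cy']]
E
python3 - <<'E'
from h import *
a=np.load('top0.npz');p,d=a['p'],a['d']
W=cloud('top',d)
# heights
for nm,(u0,u1,v0,v1) in dict(elbow=(160,232,190,255),box=(305,370,160,240)).items():
    w=W[v0:v1,u0:u1].reshape(-1,3)
    print(nm,np.nanmax(w[:,2]),[int(x) for x in np.histogram(w[:,2],np.arange(0,.21,.01))[0]])
w=W[160:240,305:370].reshape(-1,3)
b=w[(w[:,2]>.054)&(w[:,2]<.072)]; rc=cv2.minAreaRect((b[:,:2]*1000).astype(np.float32)); print('box',rc)
k=w[w[:,2]>.08]; print('knob',len(k),np.mean(k,0) if len(k) else 0)
w=W[190:255,160:232].reshape(-1,3)
k=w[w[:,2]>.135]; rc=cv2.minAreaRect((k[:,:2]*1000).astype(np.float32)); print('elbow',rc)
print(cv2.boxPoints(rc))
print('pivot',onz('top',337,223,.066),'knob',onz('top',341,186,.095),'elbow top',onz('top',203,203,.18),'nozzle',onz('top',170,243,.14))
c1=cv2.resize(p[155:260,155:260],(400,400),interpolation=3);c2=cv2.resize(p[150:250,290:390],(400,400),interpolation=3)
cv2.imwrite('pics/z1.png',np.hstack([c1,c2])[:,:,::-1])
E
```

```text
elbow 0.1891789417170361 [1960, 655, 56, 65, 4, 8, 5, 1, 0, 0, 0, 0, 12, 36, 59, 63, 124, 424, 180, 0]
box 0.10100615638551534 [870, 29, 45, 37, 23, 1043, 2456, 133, 4, 33, 1, 0, 0, 0, 0, 0, 0, 0, 0, 0]
box ((557.0933227539062, -244.90310668945312), (150.49636840820312, 200.2108917236328), 88.96992492675781)
knob 38 [ 0.58629549 -0.25263578  0.09496093]
elbow ((470.05181884765625, 161.02606201171875), (44.73288345336914, 176.7489013671875), 54.34062576293945)
[[385.20898  194.37262 ]
 [528.81696   91.33416 ]
 [554.89465  127.679504]
 [411.28668  230.71796 ]]
pivot [ 0.48344409 -0.24186602  0.066     ] knob [ 0.58389239 -0.25000271  0.095     ] elbow top [0.52053898 0.1163521  0.18      ] nozzle [0.4181632 0.2077901 0.14     ]
```

View pics/z1.png

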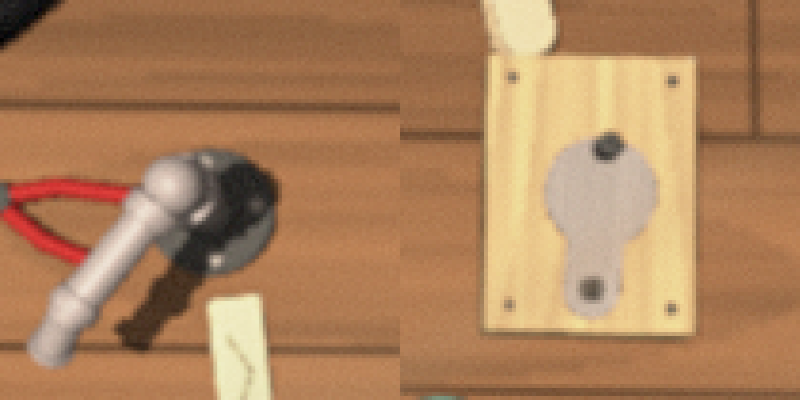

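The crop confirms the cover's knob at about (607,147) in the right half and its pivot at (592,288). In the left half, the elbow's socket is at (172,185), with its arm running to (50,345). From these: port about (.557,-.245), elbow axis about (.521,.125), arm at about 144°, so about 229° of turn. I'll close the fingers into a peg, align the tool with the world axes and lift.

```bash
python3 -m crank '[[[0,0,-1],[0,0,-0.111]],[[0,0,-1],[0,0,-0.111]],[[0,0,-1],[0,0,-0.111]],[[0,0,0],[0,0,0]],[[0,0,0],[0,0,0]]]' 0 30
python3 -m crank '[[[-2.5,-4,0],[0,0,0]],[[-2.5,-4,0],[0,0,0]],[[-2.5,-4,0],[0,0,0]],[[-2.5,-4,0],[0,0,0]],[[-2.5,-4,0],[0,0,0]]]'
python3 - <<'E'
from h import *
o=monitor.get_obs();print(o['joints'],Ro.from_rotvec(o['orientation']).as_matrix().round(3))
a=onz('top',212.7,211,.012);print('flange',a,'top',onz('top',200,203.5,.165))
for n,u,v in(('cup',240,127),('mug',410,265),('brush',415,200),('slip',318,135),('pliers',175,212)):print(n,onz('top',u,v,.02).round(3))
E
```

```text
clock: 0.6
tcp_pos: [0.2205, 0.6377, 0.2608]
orientation: [-0.004, -3.141, 0.001]
contact_force: [0.0, 0.6, -0.8]
grip_width: 0.0121
gripper_force: 0.0
clock: 1.1
tcp_pos: [0.346, 0.4358, 0.2605]
orientation: [-0.004, -3.141, 0.002]
contact_force: [0.6, 0.5, 0.2]
grip_width: -0.0001
gripper_force: 0.0
[-1.02359722  0.25563804  0.01423612  1.80884224 -0.00414277  1.07831294
  0.56042705] [[-1.     0.003 -0.001]
 [ 0.003  1.    -0.001]
 [ 0.001 -0.001 -1.   ]]
flange [0.51976268 0.11855295 0.012     ] top [0.52116584 0.12702522 0.165     ]
cup [0.774 0.043 0.02 ]
mug [ 0.369 -0.456  0.02 ]
brush [ 0.558 -0.475  0.02 ]
slip [ 0.751 -0.191  0.02 ]
pliers [0.515 0.228 0.02 ]
```

```bash
python3 -m crank '[[[-3,-3.5,0],[0,0,0]],[[-3,-3.5,0],[0,0,0]],[[-3,-3.5,0],[0,0,0]],[[-3,-3.5,0],[0,0,0]],[[-3,-3.5,0],[0,0,0]]]'
python3 -m crank '[[[-1.8,-4.5,0],[0,0,0]],[[-1.8,-4.5,0],[0,0,0]],[[-1.8,-4.5,0],[0,0,0]],[[-1.8,-4.5,0],[0,0,0]],[[-1.8,-4.5,0],[0,0,0]]]'
python3 -m crank '[[[0,-4.7,0],[0,0,0]],[[0,-4.7,0],[0,0,0]],[[0,-4.7,0],[0,0,0]],[[0,-4.7,0],[0,0,0]],[[0,-4.5,0],[0,0,0]]]'
python3 -m crank '[[[0,0,4],[0,0,0]],[[0,0,4],[0,0,0]],[[0,0,3],[0,0,0]],[[0,0,2],[0,0,0]],[[0,0,0],[0,0,0]]]'
python3 - <<'E'
from h import *
o=monitor.get_obs();print(o['joints'])
p,d=optics.grab_frame('wrist');cv2.imwrite('pics/w1.png',p[:,:,::-1])
E
```

```text
clock: 1.6
tcp_pos: [0.4961, 0.2612, 0.2606]
orientation: [-0.004, -3.141, 0.001]
contact_force: [1.2, 0.3, 0.6]
grip_width: -0.0001
gripper_force: 0.0
clock: 2.1
tcp_pos: [0.5856, 0.0361, 0.2606]
orientation: [-0.004, -3.141, 0.0]
contact_force: [0.7, -0.1, -0.0]
grip_width: -0.0001
gripper_force: 0.0
clock: 2.6
tcp_pos: [0.5849, -0.1969, 0.2605]
orientation: [-0.004, -3.14, -0.0]
contact_force: [0.8, -0.0, -0.2]
grip_width: -0.0001
gripper_force: 0.0
clock: 3.1
tcp_pos: [0.5829, -0.194, 0.1275]
orientation: [-0.003, -3.134, -0.002]
contact_force: [-0.3, 0.2, 0.1]
grip_width: -0.0001
gripper_force: 0.0
[-0.01479324  0.50964651  0.31534046  1.80905015 -0.199894    0.86151162
  1.96392601]
```

View pics/w1.png

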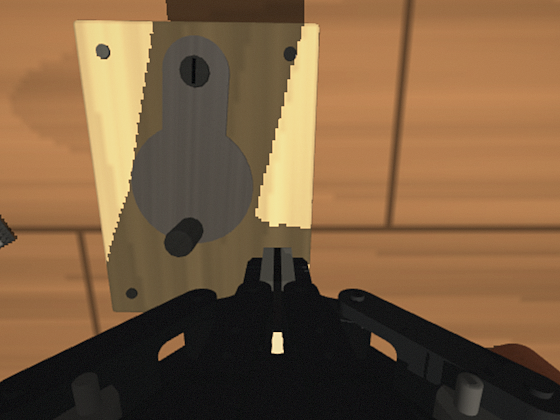

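The wrist view shows the cover's knob at (183,238), just off the peg's side at (277,270), and the pivot at (194,70), as expected. I'll lower the peg and push the knob round its arc.

```bash
python3 -m crank '[[[0,0,2.5],[0,0,0]],[[0,0,2.4],[0,0,0]],[[0,0,0],[0,0,0]],[[-0.2,-1.7,0],[0,0,0]],[[-0.2,-1.7,0],[0,0,0]]]'
python3 -m crank '[[[0.2,-2.3,0],[0,0,0]],[[0.2,-2.3,0],[0,0,0]],[[1.1,-2,0],[0,0,0]],[[1.2,-1.9,0],[0,0,0]],[[0,0,0],[0,0,0]]]'
python3 -m crank '[[[1.6,-1.3,0],[0,0,0]],[[1.7,-1.1,0],[0,0,0]],[[0.6,-0.2,0],[0,0,0]],[[0,0,0],[0,0,0]],[[0,0,0],[0,0,0]]]'
python3 - <<'E'
from h import *
p,d=optics.grab_frame('scene');q,_=optics.grab_frame('wrist');q=cv2.resize(q,(400,300))
c=cv2.resize(p[160:280,160:320],(400,300),interpolation=3)
cv2.imwrite('pics/c1.png',np.hstack([c,q])[:,:,::-1])
E
```

```text
clock: 3.65
tcp_pos: [0.5912, -0.2306, 0.0844]
orientation: [-0.001, 3.139, -0.002]
contact_force: [-0.5, -0.4, 0.6]
grip_width: 0.0001
gripper_force: 0.0
clock: 4.15
tcp_pos: [0.561, -0.3202, 0.0843]
orientation: [0.011, 3.14, -0.006]
contact_force: [-0.4, -0.1, -0.3]
grip_width: -0.0001
gripper_force: 0.0
clock: 4.65
tcp_pos: [0.5235, -0.3395, 0.0822]
orientation: [0.0, -3.141, -0.001]
contact_force: [0.4, 0.9, 1.1]
grip_width: -0.0002
gripper_force: 0.0
```

View pics/c1.png

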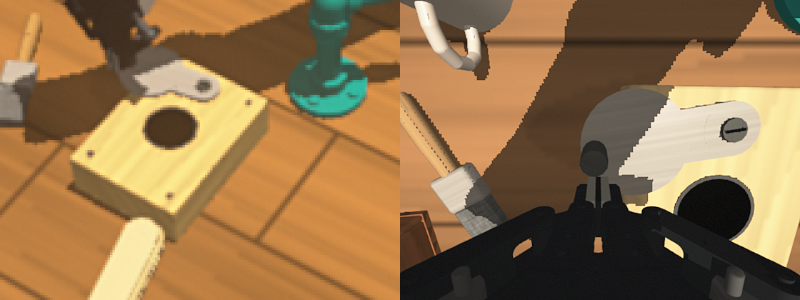

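The scene crop shows the port at (170,127), fully uncovered. The wrist view shows the cover swung aside, with its pivot at (735,130) and knob at (594,158). I'll back off, rise, and measure the port and cover from the top camera.

```bash
python3 -m crank '[[[-1.5,0.5,0],[0,0,0]],[[0,0,-4],[0,0,0]],[[0,0,-4.7],[0,0,0]],[[0,0,-4.7],[0,0,0]],[[0,0,-4.4],[0,0,0]]]'
python3 -m crank '[[[0.5,4.7,0],[0,0,0]],[[1,4.7,0],[0,0,0]],[[1.2,4.7,0],[0,0,0]],[[1.2,4.7,0],[0,0,0]],[[1.2,4.7,0],[0,0,0]]]'
python3 -m crank '[[[1.2,4.7,0],[0,0,0]],[[1.2,4.7,0],[0,0,0]],[[1.2,4.7,0],[0,0,0]],[[1.2,4.7,0],[0,0,0]],[[0.6,4,0],[0,0,0]]]'
python3 -m crank '[[[0,0,0],[0,0,0]],[[0,0,0],[0,0,0]]]'
python3 - <<'E'
from h import *
p,d=optics.grab_frame('top');W=cloud('top',d)
g=p.max(2); S=np.s_[160:240,305:370]
m=np.zeros_like(g);m[S]=(g[S]<70)
n,l,s,c=cv2.connectedComponentsWithStats(m.astype(np.uint8))
for i in range(1,n):
    if s[i,4]>10: print(s[i],c[i],onz('top',*c[i],.061))
w=W[150:250,300:400].reshape(-1,3);k=w[w[:,2]>.08];print('knob',len(k),k.mean(0))
P=onz('top',337,223,.066);print('pivot',P)
cv2.imwrite('pics/t2.png',cv2.resize(p[140:270,150:390],(800,433))[:,:,::-1])
E
```

```text
clock: 5.25
tcp_pos: [0.5402, -0.3339, 0.2625]
orientation: [-0.003, 3.141, -0.0]
contact_force: [0.3, -0.1, -0.3]
grip_width: -0.0002
gripper_force: 0.0
clock: 5.75
tcp_pos: [0.488, -0.0969, 0.2606]
orientation: [-0.003, 3.141, 0.0]
contact_force: [1.4, 0.6, -0.0]
grip_width: -0.0001
gripper_force: 0.0
clock: 6.25
tcp_pos: [0.4327, 0.1319, 0.2609]
orientation: [-0.005, 3.141, 0.001]
contact_force: [0.8, 0.0, 0.2]
grip_width: -0.0001
gripper_force: 0.0
clock: 6.45
tcp_pos: [0.4338, 0.1298, 0.2605]
orientation: [-0.006, 3.141, 0.0]
contact_force: [-0.5, -0.5, -0.3]
grip_width: 0.0003
gripper_force: 0.0
[328 188  20  19 290] [336.9862069  196.83793103] [ 0.55856642 -0.24268749  0.061     ]
knob 41 [ 0.50373455 -0.34040808  0.09428589]
pivot [ 0.48344409 -0.24186602  0.066     ]
```

View pics/t2.png

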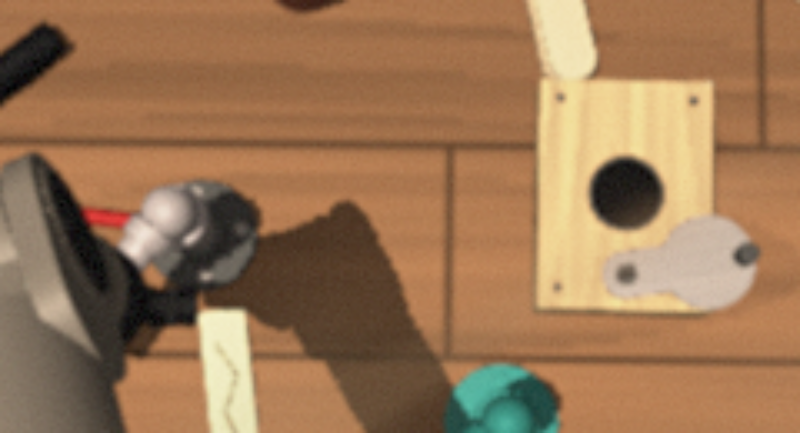

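The top crop shows the port clear at (626,192) and the cover at about 1.3 rad. The peg waits beside the elbow arm. Next I'll work out the arc.

```bash
python3 -m crank '[[[0,0,3.5],[0,0,0]],[[0,0,3.5],[0,0,0]],[[0,0,3],[0,0,0]],[[0,0,1.2],[0,0,0]],[[0,0,0],[0,0,0]]]'
python3 - <<'E'
from h import *
q=monitor.get_obs()['tcp_pos'][:2];A=np.array([.520,.123])
for al in np.arange(144,-85,-12.):
    a=np.radians(al);u=np.array([np.cos(a),np.sin(a)]);n=np.array([-u[1],u[0]])
    P=A+.075*u+(.0145+.011*abs(n[0])+.0145*abs(n[1]))*n
    print(al,P.round(3),'tool cm',np.round([-(P-q)[0]*100,(P-q)[1]*100],1));q=P
E
```

```text
clock: 7.0
tcp_pos: [0.4331, 0.1268, 0.1472]
orientation: [-0.002, -3.139, 0.003]
contact_force: [-0.6, 0.2, 1.0]
grip_width: -0.0001
gripper_force: 0.0
144.0 [0.44  0.141] tool cm [-0.7  1.4]
132.0 [0.446 0.157] tool cm [-0.6  1.6]
120.0 [0.455 0.172] tool cm [-1.   1.5]
108.0 [0.469 0.185] tool cm [-1.3  1.3]
96.0 [0.485 0.195] tool cm [-1.7  1. ]
84.0 [0.501 0.2  ] tool cm [-1.6  0.6]
72.0 [0.515 0.203] tool cm [-1.4  0.3]
60.0 [0.53  0.204] tool cm [-1.5  0. ]
48.0 [0.546 0.2  ] tool cm [-1.6 -0.3]
36.0 [0.561 0.194] tool cm [-1.5 -0.7]
24.0 [0.575 0.183] tool cm [-1.4 -1.1]
12.0 [0.587 0.169] tool cm [-1.2 -1.4]
0.0 [0.595 0.152] tool cm [-0.8 -1.7]
-12.0 [0.6   0.138] tool cm [-0.5 -1.4]
-24.0 [0.602 0.122] tool cm [-0.2 -1.6]
-36.0 [0.6   0.105] tool cm [ 0.2 -1.7]
-48.0 [0.594 0.089] tool cm [ 0.6 -1.6]
-60.0 [0.585 0.074] tool cm [ 1.  -1.5]
-72.0 [0.571 0.061] tool cm [ 1.3 -1.3]
-84.0 [0.555 0.051] tool cm [ 1.7 -1. ]
```

```bash
python3 -m crank '[[[-0.7,1.4,0],[0,0,0]],[[-0.6,1.6,0],[0,0,0]],[[-1,1.5,0],[0,0,0]],[[0,0,0],[0,0,0]],[[0,0,0],[0,0,0]]]'
python3 -m crank '[[[-1.3,1.3,0],[0,0,0]],[[-1.7,1,0],[0,0,0]],[[-1.6,0.6,0],[0,0,0]],[[-1.4,0.3,0],[0,0,0]],[[0,0,0],[0,0,0]]]'
python3 - <<'E'
from h import *
p,d=optics.grab_frame('scene');q,_=optics.grab_frame('top')
c=cv2.resize(p[180:300,300:460],(400,300),interpolation=3);q=cv2.resize(q[140:260,140:300],(400,300))
cv2.imwrite('pics/e1.png',np.hstack([c,q])[:,:,::-1])
E
```

```text
clock: 7.5
tcp_pos: [0.4574, 0.1746, 0.1491]
orientation: [-0.002, 3.14, 0.002]
contact_force: [0.6, -0.6, -0.3]
grip_width: -0.0
gripper_force: 0.0
clock: 8.0
tcp_pos: [0.5168, 0.2052, 0.1482]
orientation: [-0.0, -3.141, -0.0]
contact_force: [-0.3, -0.4, -0.7]
grip_width: 0.0001
gripper_force: 0.2
```

View pics/e1.png

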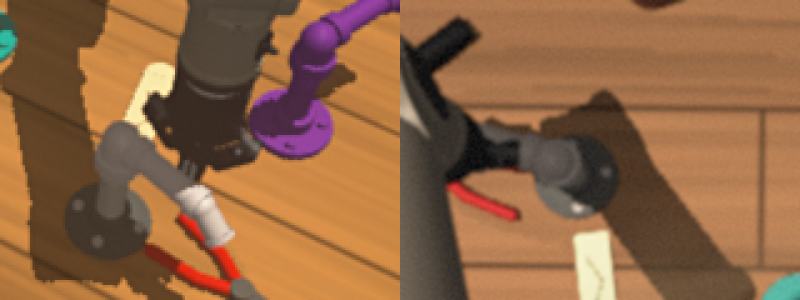

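The elbow has turned: its arm now points left, at (210,215) in the scene crop, with the peg behind it. I'll continue to about -66°.

```bash
python3 -m crank '[[[-1.5,0,0],[0,0,0]],[[-1.6,-0.3,0],[0,0,0]],[[-1.5,-0.7,0],[0,0,0]],[[-1.4,-1.1,0],[0,0,0]],[[-1.2,-1.4,0],[0,0,0]]]'
python3 -m crank '[[[-0.8,-1.7,0],[0,0,0]],[[-0.5,-1.4,0],[0,0,0]],[[-0.2,-1.6,0],[0,0,0]],[[0.2,-1.7,0],[0,0,0]],[[0.6,-1.6,0],[0,0,0]]]'
python3 -m crank '[[[1,-1.5,0],[0,0,0]],[[0.6,-0.6,0],[0,0,0]],[[0,0,0],[0,0,0]],[[0,0,0],[0,0,0]]]'
python3 - <<'E'
from h import *
p,d=optics.grab_frame('scene');q,e=optics.grab_frame('top')
for n,dd in(('scene',d),('top',e)):
    w=cloud(n,dd).reshape(-1,3);r_=np.hypot(w[:,0]-.52,w[:,1]-.123)
    k=w[(r_<.1)&(w[:,2]>.125)&(w[:,2]<.185)]; print(n,len(k))
c=cv2.resize(p[180:300,260:420],(400,300),interpolation=3);q=cv2.resize(q[140:260,160:320],(400,300))
cv2.imwrite('pics/e2.png',np.hstack([c,q])[:,:,::-1])
E
```

```text
clock: 8.6
tcp_pos: [0.587, 0.1725, 0.1484]
orientation: [0.005, -3.139, -0.004]
contact_force: [-4.6, 4.5, 0.2]
grip_width: 0.0004
gripper_force: 2.8
clock: 9.1
tcp_pos: [0.5964, 0.0925, 0.1493]
orientation: [-0.003, 3.138, 0.006]
contact_force: [1.5, 5.1, -1.0]
grip_width: -0.0001
gripper_force: 2.5
clock: 9.5
tcp_pos: [0.5796, 0.0691, 0.1487]
orientation: [-0.001, 3.141, -0.0]
contact_force: [0.5, 0.0, -0.3]
grip_width: 0.0003
gripper_force: 0.1
scene 453
top 134
```

View pics/e2.png

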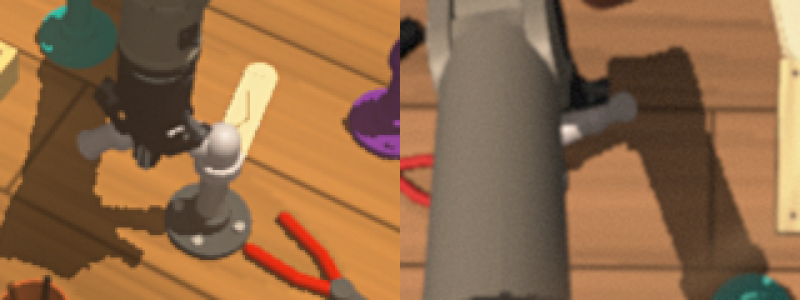

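The arm now points nearly at the box; its nozzle is at (625,107) in the top crop, with the gripper on its far side. I'll measure its bearing from the visible nozzle.

```bash
cat > m.py <<'E'
from h import *
A=np.array([.520,.123]);B=np.array([.5583,-.2437])-A
print('port bearing',np.degrees(np.arctan2(*B[::-1])))
for n in('top','scene'):
    p,d=optics.grab_frame(n);w=cloud(n,d);r_=np.hypot(w[...,0]-A[0],w[...,1]-A[1])
    m=(r_>.100)&(r_<.150)&(w[...,2]>.11)&(w[...,2]<.18)&(p.max(2)>60)&(w[...,1]<.06)
    k=w[m];
    if len(k)<10: print(n,len(k)); continue
    c=(k.max(0)+k.min(0))/2
    for lo,hi in((.1,.115),(.115,.13),(.13,.15)):
        q=k[(r_[m]>lo)&(r_[m]<hi)]
        if len(q)>4:
            b=np.degrees(np.arctan2(q[:,1]-A[1],q[:,0]-A[0]));print(n,lo,len(q),'bearing med %.1f range %.1f %.1f z %.3f'%(np.median(b),*np.percentile(b,[3,97]),q[:,2].mean()))
E
python3 m.py
```

```text
port bearing -84.03735839633494
top 0.1 53 bearing med -65.9 range -70.7 -59.0 z 0.172
top 0.115 47 bearing med -64.3 range -67.7 -59.1 z 0.163
top 0.13 81 bearing med -63.1 range -67.8 -56.4 z 0.148
scene 0.1 41 bearing med -56.0 range -62.6 -53.2 z 0.166
scene 0.115 67 bearing med -59.1 range -66.3 -56.6 z 0.159
scene 0.13 77 bearing med -60.2 range -66.3 -56.0 z 0.148
```

Bearing is about -63.5° and the port lies at -84°. I'll push about 14° more, then measure again.

```bash
python3 -m crank '[[[0.6,-0.6,0],[0,0,0]],[[0.6,-0.5,0],[0,0,0]],[[0.6,-0.4,0],[0,0,0]],[[0,0,0],[0,0,0]],[[0,0,0],[0,0,0]]]'; python3 m.py
```

```text
clock: 10.2
tcp_pos: [0.5616, 0.054, 0.1483]
orientation: [0.0, -3.141, 0.0]
contact_force: [1.2, 0.7, 0.1]
grip_width: -0.0001
gripper_force: 0.6
port bearing -84.03735839633494
top 0.1 69 bearing med -78.9 range -86.2 -70.4 z 0.172
top 0.115 62 bearing med -78.9 range -83.4 -72.9 z 0.162
top 0.13 82 bearing med -78.6 range -83.6 -71.8 z 0.148
scene 0.1 27 bearing med -70.3 range -80.9 -68.8 z 0.163
scene 0.115 47 bearing med -73.9 range -79.6 -71.2 z 0.155
scene 0.13 66 bearing med -75.5 range -82.5 -72.2 z 0.147
```

```bash
python3 -m crank '[[[0.4,-0.2,0],[0,0,0]],[[0.3,-0.2,0],[0,0,0]],[[0,0,0],[0,0,0]],[[0,0,0],[0,0,0]]]'; python3 m.py
python3 -m crank '[[[-1,0.5,0],[0,0,0]],[[-2,0,0],[0,0,0]],[[0,0,-4],[0,0,0]],[[0,0,-4],[0,0,0]],[[0,0,-4],[0,0,0]]]'
python3 -m crank '[[[0,4.5,0],[0,0,0]],[[0,4.5,0],[0,0,0]],[[0,4.5,0],[0,0,0]],[[0,4.5,0],[0,0,0]],[[0,4.5,0],[0,0,0]]]'
python3 -m crank '[[[0,4,0],[0,0,0]],[[0,0,0],[0,0,0]],[[0,0,0],[0,0,0]],[[0,0,0],[0,0,0]]]'
python3 m.py
python3 - <<'E'
from h import *
p,d=optics.grab_frame('top');w=cloud('top',d)
k=w[185:260,180:290].reshape(-1,3);k=k[(k[:,2]>.135)&(k[:,1]<.16)]
rc=cv2.minAreaRect((k[:,:2]*1000).astype(np.float32));print(rc,cv2.boxPoints(rc))
cv2.imwrite('pics/f1.png',cv2.resize(p[140:270,150:390],(800,433))[:,:,::-1])
E
```

```text
clock: 10.7
tcp_pos: [0.5545, 0.0499, 0.1484]
orientation: [0.0, -3.141, 0.0]
contact_force: [2.2, 1.4, -0.3]
grip_width: 0.0002
gripper_force: 1.2
port bearing -84.03735839633494
top 0.1 72 bearing med -83.8 range -91.5 -75.4 z 0.171
top 0.115 61 bearing med -83.4 range -88.9 -77.8 z 0.163
top 0.13 80 bearing med -83.1 range -88.7 -77.3 z 0.148
scene 0.1 21 bearing med -75.5 range -78.5 -74.2 z 0.161
scene 0.115 35 bearing med -79.1 range -81.8 -76.5 z 0.151
scene 0.13 62 bearing med -81.2 range -86.5 -77.3 z 0.146
clock: 11.3
tcp_pos: [0.5843, 0.0546, 0.269]
orientation: [-0.0, -3.139, 0.002]
contact_force: [1.7, -0.2, 0.0]
grip_width: -0.0
gripper_force: 0.0
clock: 11.8
tcp_pos: [0.5843, 0.2813, 0.2679]
orientation: [-0.001, -3.14, 0.002]
contact_force: [0.5, 0.4, 0.4]
grip_width: 0.0002
gripper_force: 0.0
clock: 12.2
tcp_pos: [0.5851, 0.3182, 0.2678]
orientation: [-0.003, -3.141, 0.003]
contact_force: [0.5, -0.9, 0.6]
grip_width: -0.0
gripper_force: 0.0
port bearing -84.03735839633494
top 0.1 77 bearing med -83.4 range -91.7 -73.9 z 0.171
top 0.115 60 bearing med -83.7 range -88.8 -78.0 z 0.162
top 0.13 79 bearing med -83.2 range -88.9 -77.2 z 0.148
scene 0.1 59 bearing med -78.5 range -89.2 -74.6 z 0.169
scene 0.115 52 bearing med -80.1 range -85.1 -77.4 z 0.156
scene 0.13 62 bearing med -80.9 range -87.1 -77.1 z 0.146
((533.335693359375, 63.13867950439453), (47.56984329223633, 174.59368896484375), 9.014237403869629) [[496.16687  145.63074 ]
 [523.5222   -26.806622]
 [570.5045   -19.353378]
 [543.1492   153.08398 ]]
```

View pics/f1.png

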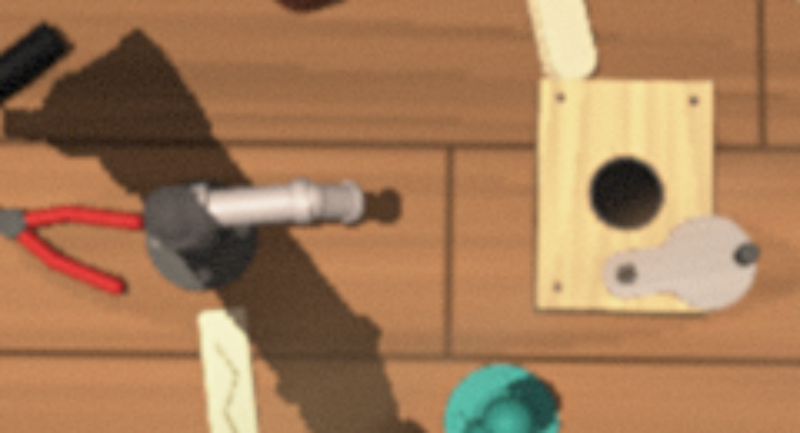

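The top crop shows the elbow arm pointing from (180,215) to the port at (626,192). I'll refine the line with slice midpoints before handing in.

```bash
python3 - <<'E'
from h import *
acc=[]
for i in range(4):
    p,d=optics.grab_frame('top');w=cloud('top',d)[180:260,170:300].reshape(-1,3);acc.append(w)
w=np.vstack(acc)
S=[]
for y in np.arange(.155,-.03,-.01):
    zmin=.158
    k=w[(abs(w[:,1]-y)<.005)&(w[:,2]>zmin)&(w[:,0]>.46)&(w[:,0]<.6)]
    if len(k)<8: continue
    lo,hi=np.percentile(k[:,0],[3,97]); S.append((y,(lo+hi)/2,hi-lo,k[:,2].max())); print(np.round(S[-1],4))
S=np.array(S);m=(S[:,0]<.09)&(S[:,0]>-.01)
c=np.polyfit(S[m,0],S[m,1],1);print('angle',-90-np.degrees(np.arctan(c[0])),'x at port y',np.polyval(c,-.2437),'x at axis',np.polyval(c,.123))
# picture-based: bright/gray pixel silhouettes in columns
p,d=optics.grab_frame('top');W=cloud('top',d);T=[]
for u in range(212,258,3):
    v=np.where(W[185:230,u,2]>.12)[0]+185
    if len(v)>4: 
        q=onz('top',u,(v.min()+v.max())/2,.160 if u<243 else .145);T.append(q);print(u,v.min(),v.max(),q.round(4))
T=np.array(T)[:10];c=np.polyfit(T[:,1],T[:,0],1);print(c,np.polyval(c,[.123,-.2437]))
E
```

```text
[0.145  0.5226 0.0216 0.1771]
[0.135  0.5225 0.0358 0.1821]
[0.125  0.5221 0.036  0.1834]
[0.115  0.5229 0.0346 0.1829]
[0.105  0.5254 0.0363 0.183 ]
[0.095  0.5253 0.0355 0.1823]
[0.085  0.5273 0.0287 0.177 ]
[0.075  0.5284 0.0266 0.1785]
[0.065  0.5285 0.0259 0.1771]
[0.055  0.5305 0.0285 0.1803]
[0.045  0.5313 0.0265 0.1769]
[0.035  0.5314 0.0256 0.1787]
[0.025  0.5331 0.0336 0.1809]
[0.015  0.5337 0.0314 0.1808]
[0.005  0.5345 0.0221 0.1752]
[-0.005   0.5353  0.0161  0.1675]
angle -84.84985347138772 x at port y 0.5569742256933792 x at axis 0.5239235969361841
212 195 209 [0.5262 0.0965 0.16  ]
215 197 207 [0.5263 0.0886 0.16  ]
218 196 206 [0.529  0.0808 0.16  ]
221 196 206 [0.5291 0.0729 0.16  ]
224 196 206 [0.5292 0.065  0.16  ]
227 196 206 [0.5293 0.0571 0.16  ]
230 195 205 [0.532  0.0492 0.16  ]
233 195 205 [0.5321 0.0413 0.16  ]
236 195 205 [0.5322 0.0334 0.16  ]
239 193 206 [0.5336 0.0256 0.16  ]
242 193 206 [0.5337 0.0177 0.16  ]
245 195 204 [0.5359 0.0112 0.145 ]
248 195 204 [0.536  0.0032 0.145 ]
251 195 204 [ 0.5361 -0.0048  0.145 ]
254 194 205 [ 0.5362 -0.0128  0.145 ]
257 195 204 [ 0.5363 -0.0208  0.145 ]
[-0.10172948  0.53607979] [0.52356707 0.56087127]
```

The line passes within about 3 mm of the port's middle (x .557–.561 against .558), well inside the 22 mm tolerance. The arm is clear of everything, so I'm handing in.

```bash
python3 -c "
from bench import r
print(r.hand_in())"
```

```text
the job is handed in; nothing more can be done
None
```

The job is handed in, with no verdict returned: the cover is at about 1.3 rad with the port fully clear, the elbow's outlet line passes within about 3 mm of the port's middle by camera, it was never backed off, and the arm is clear of everything.

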